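# Put the dropper bottle into the free bottle cup

## Task

Two small dropper bottles belong in the two low bottle cups, but one of them has been left standing on the worktop between the cups. Find out which cup is still empty and stand the left-out bottle upright in it, never letting it tip over. Leave the bottle that is already in its cup where it is.

Things in the scene. Friction and masses are not known exactly. Their poses are not given: they have to be found in the camera images.
- bottle_out_grip (a point): The left-out bottle, standing free on the worktop: amber glass dropper bottle with black rubber dropper, 102 mm tall, 50 to 100 g: round straight body 33 mm across from its foot to 70 mm up, then neck and dropper (up to 24 mm across). The point lies on its axis, 55 mm above its underside, at a good height to grip the body; its z axis points up along the bottle.
- bottle_in_grip (a point): The bottle already in one of the cups, of the same kind as the left-out one: amber glass dropper bottle with black rubber dropper, 102 mm tall, 50 to 100 g: round straight body 33 mm across from its foot to 70 mm up, then neck and dropper (up to 24 mm across). The point lies on its axis, 55 mm above its underside, at a good height to grip the body; its z axis points up along the bottle.
- holder_1_floor (a point): First cup: centre of the pocket floor (top of the floor) of one of two identical low round aluminium bottle cups with a black rubber foot, fixed to the worktop: wall 72 mm outside diameter, 24 mm high above the worktop, foot 84 mm; round pocket 54 mm across, open at the top, its floor 4 mm above the worktop. Which of the two cups is empty changes from start to start.
- holder_2_floor (a point): Second cup: centre of the pocket floor (top of the floor) of one of two identical low round aluminium bottle cups with a black rubber foot, fixed to the worktop: wall 72 mm outside diameter, 24 mm high above the worktop, foot 84 mm; round pocket 54 mm across, open at the top, its floor 4 mm above the worktop. Which of the two cups is empty changes from start to start.
There are look-alikes about, which are no part of the job. What is shaped like the part that bears holder_2_floor but blue is not meant. What is shaped like the part that bears bottle_out_grip but blue or purple is not meant.

How it is judged:
At the end, for the whole second after the job is handed in: The left-out bottle stands on the pocket floor of the cup that was empty, within 15 mm of its centre and within 10 degrees of upright, released and at rest; the other bottle is upright in its own cup, within 20 mm of where it was (((horizontal distance between bottle_out_grip and holder_1_floor below 0.015 m and horizontal distance between bottle_in_grip and holder_2_floor below 0.015 m) or (horizontal distance between bottle_out_grip and holder_2_floor below 0.015 m and horizontal distance between bottle_in_grip and holder_1_floor below 0.015 m)) and height (world z) of bottle_out_grip between 0.053 and 0.065 m and angle between each of bottle_out_grip, bottle_in_grip's own z axis and vertical below 0.17 rad and linear speed of bottle_out below 0.02 m/s and distance of bottle_in_grip from where it was at the start of the episode below 0.02 m); the robot touches nothing.
It fails at once if the left-out bottle is tipped by more than about 35 degrees (angle between bottle_out_grip's own z axis and vertical above 0.6 rad).
It fails at once if the bottle that already stood in its cup is moved by more than 20 mm (distance of bottle_in_grip from where it was at the start of the episode above 0.02 m).
It also fails if it takes over 40 s, if anything falls off the work surface, if the arm or the gripper's body presses on something with over 40 N, if the wrist force passes 120 N, or if a joint passes its speed limit or range.

## Robot

A 6-joint arm with a two-finger parallel gripper is mounted at the origin on a cart in front of the work surface, level with it; the furniture and walls round the work are solid. World frame = base frame: x ahead of the robot, y to its left, z up, the work surface at z = 0. Lengths are in m, angles in rad, forces in N, time in s.
With the tool pointing down it reaches from about 0.35 to 0.775 m from the base axis. Payload 7.3 kg.
Tool frame: the origin (TCP) lies on the centre line of the jaws, within the pads' length; the fingertips stand 17 mm ahead of it and the grasp point (between the pads) lies 2 mm behind it (robot.tcp_to_tips is the distance from the TCP to the fingertips, in m); z points along the fingers, y is the line along which they close (so a half turn about z gives the same grasp; the last joint's range is limited). The gripper opens to 92 mm and grips with 3 to 60 N. Pads are 19 mm wide; open, the fingers measure 130 mm over their backs; the gripper's body (75 mm by 190 mm) begins 47 mm behind the grasp point.
Start: joints at [-0.146, 0.342, 1.524, -0, 1.275, -0.146], TCP at [0.525, 0, 0.244] pointing down, gripper open.
Joint ranges: [-2.53, 2.53], [-0.77, 2.02], [0.04, 2.7], [-1, 4.14], [0.28, 2.66], [-3.11, 3.11]. Speed limits (rad/s): [2.57, 2.57, 3.14, 3.14, 3.14, 3.14].

## Interface

Orientations are given as [roll, pitch, yaw] about the fixed x, y, z axes, in that order (R = Rz(yaw) Ry(pitch) Rx(roll)).
In Python, from cell import robot gives the robot as it stands. The module is installed in compiled form; this text tells all that it offers.
- The arm moves only by the tool carry_out, never from a script. Its argument "commands" is a list of rows, each a list of 3 entries, a list of its own where there are three numbers: the shift along the tool's x, y, z in m, then the turn about the tool's z in rad, then the opening, from 0 (shut) to 1 (fully open). In form: [[[dx, dy, dz], yaw, claw], ...]. A call has 1 to 20 rows; each row shifts and turns the commanded pose from where the row before left it, along the tool's axes as they then stand; what a row does not reach is not made up. A row lasts 1/8 s, in which the tool goes at most 62.5 mm and 10.7 degrees, less where a joint would pass 70% of its speed; a pose out of reach is approached as far as the arm can. A call is refused whole if a number of a shift passes 0.0625 or a number of a turn 0.188, either way. A call with a gripper value outside its range is refused whole. The fingers move at their own pace and stop on an object; "newtons" is the grip in N (left out, the last holds). Time passes only in rows, so rows that do not move let the fingers close. It gives the time, the measured TCP pose, the force, the opening and the grip force at its end, in the units of the state.
- robot.observe(): the state, without advancing time (a new reading comes with each control period).
- robot.read_camera(name): name is "scene" or "side" or "wrist"; returns a dict with "pixels" (384x512x3 uint8, red, green, blue), "fx", "fy", "cx", "cy" (pixels), "k1" (the pictures are not rectified: a ray, as slopes to the right and down, at radius r is drawn at 1 + k1 r^2 times it, then the intrinsics apply), "view" (4x4, takes a point from world to camera coordinates); the wrist camera has in their place "T_tool_cam" (4x4, takes a point from camera to tool coordinates, whose origin is the TCP and whose axes are the flange's). Camera axes: x right, y up, looking along -z (the intrinsics and any distortion apply to the point x, -y, -z); pixel columns grow to the right and rows downward; lengths in m; the calibration is good to about 2 mm. A picture is of the moment at which its call begins: read the wrist's pose just before it. There is no depth.
- robot.hand_in(): hands the job in; it is judged then, once.
Trained networks look in a picture, given as the dict that the camera call returned (one of the last four; its "shot" number tells which), for a name from the list of things; names that differ only in an ending like _2 or _b are one class to them, and where a whole thing is asked for, a point or a joint stands for the part that bears it (a point fixed in the world has none). Each returns a list of dicts, best first, with "p" (0 to 1); they miss things now and then, are a little off and sometimes report something else, mostly with a low value. They report only what shows in the picture. A call takes as long as a camera call. They do not tell look-alikes from the thing itself.
- robot.find_in(picture, name): "at" ([column, row] in pixels, amid what is visible of it).
- robot.tip_of(picture, name): "at" ([column, row] in pixels: a listed point, or the origin of a listed thing).
The state is a dict: "time": time; "qpos": joint angles; "qvel": joint speeds; "joint_efforts": joint torques, N m; "tool_pos": TCP position; "tool_rot": TCP orientation; "contact_force": force on the tool from outside, world axes, zero at the start; "torque": the same for the moment, N m; "opening": finger opening in m; "grip_force": force on a finger pad.
Only numpy, scipy, OpenCV 4.12 (cv2) and the standard library are available. Lean on these libraries where they do the work, as an engineer would, in place of code of your own. Each camera call takes 0.05 s, during which the arm holds its last target. There are 200 camera calls.

## Working session

There is one attempt and no reset: what is moved stays moved. The work goes in short steps, Python scripts to look and compute and a tool call to move; the robot and the scene stay as the last step left them, time stands still between calls to the robot, and variables do not carry over. Pictures are saved under pics/ and viewed, at most 10 in all, crops included, and the job is handed in when it is done.

Besides the shell and the picture viewer there is one more tool, called after "Emit:" by a JSON object that holds its "name" and its "arguments", one argument or row to a line. carry_out: Moves the arm, as the interface text tells. Its arguments: {"type":"object","properties":{"commands":{"type":"array"},"newtons":{"type":"number"}},"required":["commands"]}

```bash
mkdir -p pics; cat > h.py <<'E'
import numpy as np, cv2
from scipy.spatial.transform import Rotation as R
from scipy.optimize import least_squares
from cell import robot
def shot(n):
    s=robot.observe(); p=robot.read_camera(n)
    if n=="wrist":
        T=np.eye(4); T[:3,:3]=R.from_euler('xyz',s["tool_rot"]).as_matrix() if np.size(s["tool_rot"])==3 else np.reshape(s["tool_rot"],(3,3))
        T[:3,3]=s["tool_pos"]; p["C"]=T@np.array(p["T_tool_cam"])
    else: p["C"]=np.linalg.inv(np.array(p["view"]))
    return p
def ray(p,uv):
    d=np.array([(uv[0]-p["cx"])/p["fx"],(uv[1]-p["cy"])/p["fy"]]); u=d.copy()
    for _ in range(20): u=d/(1+p["k1"]*(u@u))
    v=p["C"][:3,:3]@np.array([u[0],-u[1],-1]); return p["C"][:3,3],v/np.linalg.norm(v)
def onz(p,uv,z):
    o,v=ray(p,uv); return o+v*(z-o[2])/v[2]
def tri(*prs):
    A=np.zeros((3,3));b=np.zeros(3)
    for p,uv in prs:
        o,v=ray(p,uv);M=np.eye(3)-np.outer(v,v);A+=M;b+=M@o
    x=np.linalg.solve(A,b)
    return x,[round(float(np.linalg.norm(np.cross(x-ray(p,uv)[0],ray(p,uv)[1]))),4) for p,uv in prs]
def save(p,f): cv2.imwrite("pics/"+f,p["pixels"][:,:,::-1])
E
python3 - <<'E'
from h import *
s=robot.observe();print(s["tool_pos"],s["tool_rot"])
for c in ["scene","side","wrist"]:
    p=shot(c);save(p,c+"0.png");print(c,p["C"][:3,3].round(3))
    for n,z in [("bottle_out_grip",.055),("holder_1_floor",.004)]:
        for d in robot.tip_of(p,n): print(n,np.round(d["at"],1),round(d["p"],2),onz(p,d["at"],z).round(3))
im=[cv2.imread(f"pics/{c}0.png") for c in("scene","side")]
cv2.imwrite("pics/both.png",cv2.resize(np.vstack(im),(768,1152))[:, :])
E
```

```text
[5.24636199e-01 6.39380516e-05 2.43050329e-01] [-3.14010724e+00 -2.08382412e-04  1.57079492e+00]
scene [-0.045 -0.581  0.507]
bottle_out_grip [288.5 207. ] 0.78 [ 0.566 -0.175  0.055]
bottle_out_grip [231.3 219.9] 0.67 [ 0.434 -0.107  0.055]
holder_1_floor [195.7 206.3] 0.75 [0.473 0.067 0.004]
side [ 0.13  -0.656  0.617]
bottle_out_grip [230.  216.1] 0.86 [ 0.423 -0.113  0.055]
bottle_out_grip [298.3 204.8] 0.61 [ 0.563 -0.169  0.055]
holder_1_floor [348.2 258.5] 0.66 [ 0.579 -0.314  0.004]
holder_1_floor [213.2 183. ] 0.55 [0.48  0.069 0.004]
wrist [0.525 0.08  0.385]
bottle_out_grip [234.4 267. ] 0.81 [ 0.493 -0.111  0.055]
bottle_out_grip [171.5 270.4] 0.64 [ 0.422 -0.115  0.055]
bottle_out_grip [289.8 316.2] 0.56 [ 0.557 -0.177  0.055]
bottle_out_grip [207.3 109.5] 0.47 [0.471 0.061 0.055]
holder_1_floor [216.6 105.8] 0.91 [0.473 0.062 0.004]
```

View pics/scene0.png

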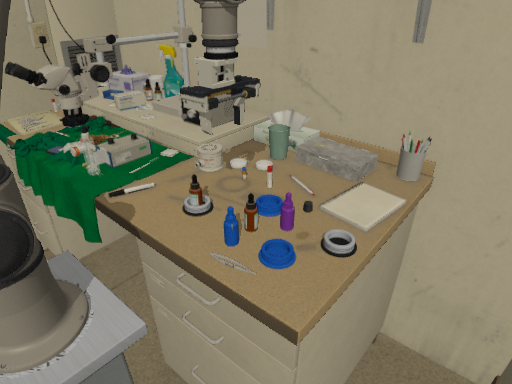

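View pics/side0.png

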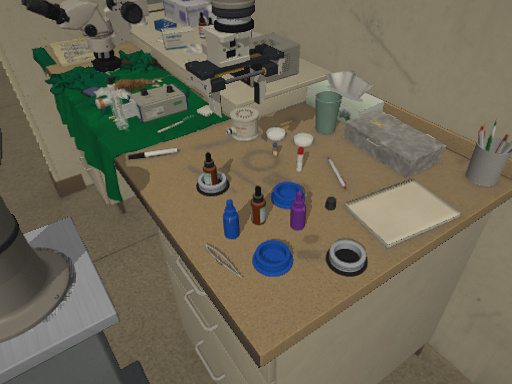

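View pics/wrist0.png

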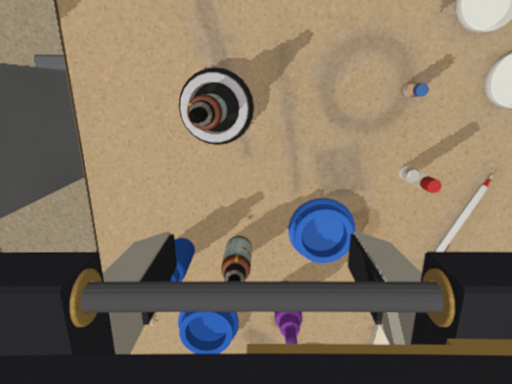

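The left-out amber bottle is at scene (251,213), side (259,206) and wrist (236,258), between a blue and a purple look-alike. The white cup at scene (198,204) holds the other amber bottle. The empty cup is at scene (339,243) and side (347,256). I'll turn the tool so the jaws close along y, clear of the neighbours, with the camera over the bottle.

Emit:
{"name": "carry_out", "arguments": {
  "commands": [
    [[-0.055, -0.04, 0], 0, 0.65],
    [[-0.055, -0.045, 0], 0, 0.65],
    [[0, 0, 0], 0.1745, 0.65],
    [[0, 0, 0], 0.1745, 0.65],
    [[0, 0, 0], 0.1745, 0.65],
    [[0, 0, 0], 0.1745, 0.65],
    [[0, 0, 0], 0.1745, 0.65],
    [[0, 0, 0], 0.1745, 0.65],
    [[0, 0, 0], 0.1745, 0.65],
    [[0, 0, 0], 0.1745, 0.65],
    [[0, 0, 0], 0.1745, 0.65],
    [[0, 0, 0], 0, 0.65],
    [[0, 0, 0], 0, 0.65]
  ]
}}

```text
time: 2.08
tool_pos: [0.4487, -0.0989, 0.2438]
tool_rot: [3.142, -0.0, 0.004]
contact_force: [0.0, 0.0, -0.1]
opening: 0.0597
grip_force: 0.0
```

```bash
python3 - <<'E'
from h import *
s=robot.observe();print(s["time"],s["tool_pos"],s["tool_rot"],s["opening"])
for c in ["scene","side","wrist"]:
    p=shot(c);save(p,c+"1.png");print(c,p["C"][:3,3].round(3))
    np.save(c+"1.npy",p,allow_pickle=True)
    for n,z in [("bottle_out_grip",.055),("holder_1_floor",.004)]:
        for f in (robot.tip_of,robot.find_in):
            for d in f(p,n): print(f.__name__,n,np.round(d["at"],1),round(d["p"],2),onz(p,d["at"],z).round(3))
E
```

```text
2.075 [ 0.44867458 -0.09888981  0.24375867] [ 3.14155526e+00 -1.46555528e-04  3.70382727e-03] 0.059726806826045094
scene [-0.045 -0.581  0.507]
call bottle_out_grip [251.4 211.3] 0.94 [ 0.492 -0.118  0.055]
call bottle_out_grip [233.3 223.5] 0.91 [ 0.427 -0.12   0.055]
call bottle_out_grip [288.7 210.1] 0.64 [ 0.555 -0.183  0.055]
call bottle_out_grip [249.  216.8] 0.86 [ 0.471 -0.129  0.055]
call bottle_out_grip [289.7 212.4] 0.72 [ 0.548 -0.191  0.055]
call bottle_out_grip [233.6 229.6] 0.58 [ 0.41  -0.137  0.055]
call holder_1_floor [196.7 206.5] 0.89 [0.475 0.064 0.004]
call holder_1_floor [199.1 208.4] 0.56 [0.472 0.052 0.004]
side [ 0.13  -0.656  0.617]
call bottle_out_grip [256.6 203.2] 0.9 [ 0.492 -0.112  0.055]
call bottle_out_grip [230.4 214.8] 0.78 [ 0.426 -0.11   0.055]
call bottle_out_grip [296.8 205.9] 0.72 [ 0.558 -0.17   0.055]
call bottle_out_grip [228.  222.6] 0.94 [ 0.409 -0.128  0.055]
call bottle_out_grip [298.9 213.6] 0.67 [ 0.546 -0.192  0.055]
call bottle_out_grip [257.4 208.2] 0.64 [ 0.484 -0.126  0.055]
call holder_1_floor [213.7 184.5] 0.7 [0.478 0.062 0.004]
call holder_1_floor [212.6 185.5] 0.85 [0.474 0.06  0.004]
wrist [ 0.53  -0.1    0.385]
call bottle_out_grip [276.5 127. ] 0.85 [ 0.494 -0.115  0.055]
call bottle_out_grip [346.6  61.2] 0.79 [ 0.554 -0.179  0.055]
call bottle_out_grip [280.  199.2] 0.72 [ 0.418 -0.119  0.055]
call bottle_out_grip [273.8 125.5] 0.65 [ 0.495 -0.112  0.055]
call bottle_out_grip [276.9 191.4] 0.65 [ 0.427 -0.116  0.055]
call holder_1_floor [120.  141.6] 0.82 [0.471 0.063 0.004]
call holder_1_floor [127.  126.7] 0.8 [0.488 0.053 0.004]
```

View pics/wrist1.png

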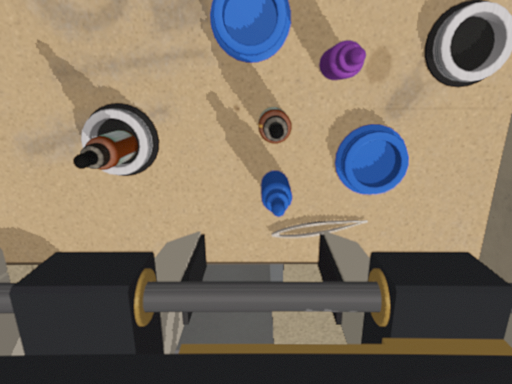

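The wrist view shows the amber bottle nearly from above at (275,126). The blue bottle is at (277,193), the purple one at (344,60), and the empty white cup is around (470,43).

```bash
python3 - <<'E'
from h import *
P={c:np.load(c+"1.npy",allow_pickle=True).item() for c in("scene","side","wrist")}
print(tri((P["scene"],(251.4,211.3)),(P["side"],(256.6,203.2)),(P["wrist"],(276.5,127))))
print("cup",tri((P["scene"],(340,241)),(P["side"],(348,254)),(P["wrist"],(472,43))))
print([onz(P[c],uv,.024).round(3) for c,uv in(("scene",(340,239)),("side",(348,253)),("wrist",(472,43)))])
E
```

```text
(array([ 0.49311164, -0.11468117,  0.05483608]), [0.0026, 0.0028, 0.0005])
cup (array([ 0.57462171, -0.3146855 ,  0.01662478]), [0.0023, 0.0029, 0.0024])
[array([ 0.571, -0.318,  0.024]), array([ 0.574, -0.315,  0.024]), array([ 0.572, -0.309,  0.024])]
```

Emit:
{"name": "carry_out", "arguments": {
  "commands": [
    [[0.0445, 0.0155, 0], 0, 0.65],
    [[0, 0, 0], 0, 0.65],
    [[0, 0, 0.04], 0, 0.65],
    [[0, 0, 0.04], 0, 0.65],
    [[0, 0, 0.04], 0, 0.65],
    [[0, 0, 0.036], 0, 0.65],
    [[0, 0, 0.03], 0, 0.65],
    [[0, 0, 0], 0, 0.6],
    [[0, 0, 0], 0, 0.5],
    [[0, 0, 0], 0, 0.42],
    [[0, 0, 0], 0, 0.36],
    [[0, 0, 0], 0, 0.3],
    [[0, 0, 0], 0, 0.2],
    [[0, 0, 0], 0, 0.2],
    [[0, 0, 0], 0, 0.2]
  ],
  "newtons": 15
}}

```text
time: 4.7
tool_pos: [0.4938, -0.1144, 0.0584]
tool_rot: [3.141, -0.002, 0.0]
contact_force: [0.4, 1.0, 5.8]
opening: 0.0318
grip_force: 15.0
```

Emit:
{"name": "carry_out", "arguments": {
  "commands": [
    [[0, 0, -0.02], 0, 0.2],
    [[0, 0, -0.04], 0, 0.2],
    [[0, 0, -0.05], 0, 0.2],
    [[0, 0, -0.05], 0, 0.2],
    [[0, 0.05, 0], 0, 0.2],
    [[0, 0.05, 0], 0, 0.2],
    [[0, 0.05, 0], 0, 0.2],
    [[0, 0.05, 0], 0, 0.2],
    [[0, 0, 0], 0, 0.2],
    [[0, 0, 0], 0, 0.2],
    [[0, 0, 0], 0, 0.2]
  ]
}}

```text
time: 6.08
tool_pos: [0.4933, -0.3131, 0.2177]
tool_rot: [-3.141, 0.0, 0.002]
contact_force: [-0.3, -0.3, -1.5]
opening: 0.0318
grip_force: 14.9
```

```bash
python3 - <<'E'
from h import *
s=robot.observe();print(s["time"],s["tool_pos"],s["tool_rot"],s["opening"],s["grip_force"],s["contact_force"])
for c in ["scene","side","wrist"]:
    p=shot(c);save(p,c+"2.png")
    np.save(c+"2.npy",p,allow_pickle=True)
    for d in robot.tip_of(p,"holder_1_floor"): print(c,np.round(d["at"],1),round(d["p"],2),onz(p,d["at"],.004).round(3))
E
```

```text
6.075 [ 0.49332648 -0.31311013  0.21773914] [-3.14109110e+00  2.58659971e-04  1.61838794e-03] 0.03181269670981273 14.885383706696302 [-0.25376472 -0.28393946 -1.52120962]
scene [197.3 204.5] 0.81 [0.483 0.071 0.004]
side [211.3 182.8] 0.92 [0.477 0.072 0.004]
```

View pics/wrist2.png

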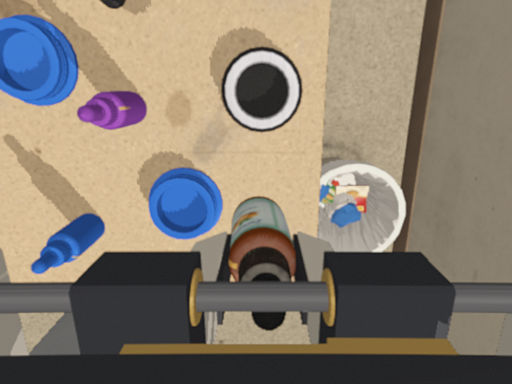

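View pics/side2.png

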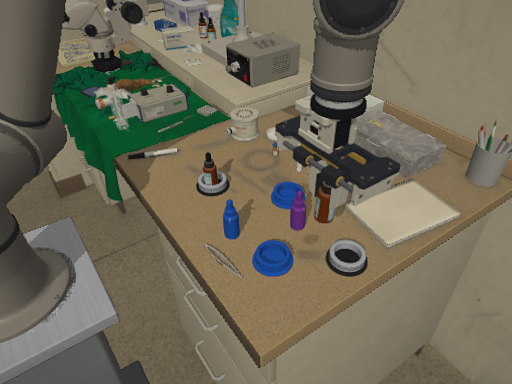

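The bottle is gripped upright and clear of its neighbours. The empty cup's white rim is centred near wrist (261,89) and side (347,255).

```bash
python3 - <<'E'
from h import *
W=[]
for c,(x0,x1,y0,y1) in {"wrist":(215,310,40,140),"side":(320,375,230,280),"scene":(315,362,222,262)}.items():
    p=np.load(c+"2.npy",allow_pickle=True).item(); h=cv2.cvtColor(p["pixels"],cv2.COLOR_RGB2HSV)[y0:y1,x0:x1]
    m=((h[...,1]<50)&(h[...,2]>130)).astype(np.uint8)
    n,l,st,_=cv2.connectedComponentsWithStats(m); k=1+st[1:,4].argmax()
    cs,_=cv2.findContours((l==k).astype(np.uint8),cv2.RETR_EXTERNAL,cv2.CHAIN_APPROX_NONE)
    e=cv2.fitEllipse(cv2.convexHull(max(cs,key=len))); uv=(e[0][0]+x0,e[0][1]+y0)
    print(c,np.round(uv,1),np.round(e[1],1),onz(p,uv,.024).round(4),onz(p,uv,.014).round(4)); W.append((p,uv))
print(tri(*W))
E
```

```text
wrist [261.5  89.5] [74.1 78.1] [ 0.5736 -0.3145  0.024 ] [ 0.5735 -0.3145  0.014 ]
side [347.4 253.4] [26.5 35.8] [ 0.5727 -0.3151  0.024 ] [ 0.5802 -0.3094  0.014 ]
scene [339.6 240.4] [23.8 31.4] [ 0.5655 -0.3193  0.024 ] [ 0.5781 -0.3139  0.014 ]
(array([ 0.57400177, -0.31456679,  0.01931594]), [0.0005, 0.0023, 0.0022])
```

Emit:
{"name": "carry_out", "arguments": {
  "commands": [
    [[0.04, 0.0015, 0], 0, 0.2],
    [[0.0405, 0, 0], 0, 0.2],
    [[0, 0, 0], 0, 0.2],
    [[0, 0, 0.05], 0, 0.2],
    [[0, 0, 0.04], 0, 0.2],
    [[0, 0, 0.03], 0, 0.2],
    [[0, 0, 0.02], 0, 0.2],
    [[0, 0, 0.009], 0, 0.2],
    [[0, 0, 0], 0, 0.2],
    [[0, 0, 0], 0, 0.2]
  ]
}}

```text
time: 7.62
tool_pos: [0.5741, -0.3163, 0.07]
tool_rot: [3.14, -0.002, 0.0]
contact_force: [-0.5, -0.6, -1.2]
opening: 0.0314
grip_force: 14.9
```

```bash
python3 - <<'E'
from h import *
a=shot("side");b=shot("scene")
i=[cv2.resize(p["pixels"][y:y+120,x:x+130,::-1],None,fx=3,fy=3,interpolation=2) for p,x,y in((a,285,170),(b,275,160))]
cv2.imwrite("pics/low.png",np.hstack(i))
E
```

```text
(no output)
```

View pics/low.png

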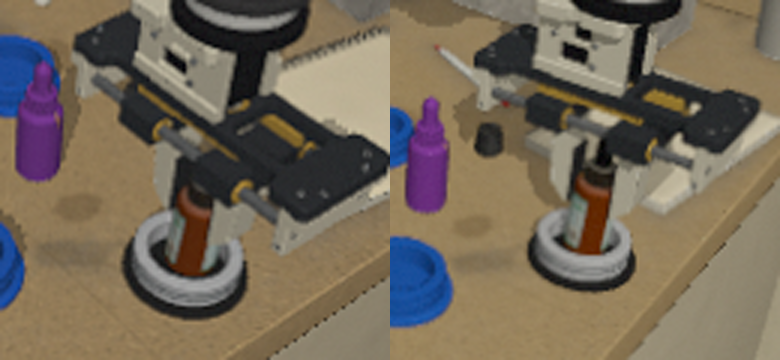

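Both views show the bottle's lower end inside the cup ring, roughly centred and not yet touching the floor. I'll lower it gently.

Emit:
{"name": "carry_out", "arguments": {
  "commands": [
    [[0, 0, 0.004], 0, 0.2],
    [[0, 0, 0.002], 0, 0.2],
    [[0, 0, 0], 0, 0.2],
    [[0, 0, 0], 0, 0.2]
  ]
}}

```text
time: 8.22
tool_pos: [0.5737, -0.3158, 0.0627]
tool_rot: [-3.142, 0.0, 0.0]
contact_force: [0.6, 0.7, 0.5]
opening: 0.0323
grip_force: 14.9
```

Emit:
{"name": "carry_out", "arguments": {
  "commands": [
    [[0, 0, 0.001], 0, 0.2],
    [[0, 0, 0], 0, 0.2],
    [[0, 0, 0], 0, 0.2]
  ]
}}

```text
time: 8.6
tool_pos: [0.5741, -0.3159, 0.0625]
tool_rot: [3.141, -0.001, 0.0]
contact_force: [-0.6, 0.8, 5.6]
opening: 0.032
grip_force: 15.0
```

The bottle is on the floor (5.6 N upward). I'll open just a little and evenly, then retreat upward.

Emit:
{"name": "carry_out", "arguments": {
  "commands": [
    [[0, 0, 0], 0, 0.36],
    [[0, 0, 0], 0, 0.42],
    [[0, 0, 0], 0, 0.5],
    [[0, 0, 0], 0, 0.6],
    [[0, 0, 0], 0, 0.65],
    [[0, 0, 0], 0, 0.65],
    [[0, 0, -0.02], 0, 0.65],
    [[0, 0, -0.04], 0, 0.65],
    [[0, 0, -0.05], 0, 0.65],
    [[0, 0, -0.06], 0, 0.65],
    [[-0.06, 0, 0], 0, 0.65],
    [[-0.03, 0, 0], 0, 0.65],
    [[0, 0, 0], 0, 0.65],
    [[0, 0, 0], 0, 0.65]
  ]
}}

```text
time: 10.35
tool_pos: [0.4844, -0.3161, 0.232]
tool_rot: [3.141, -0.001, 0.0]
contact_force: [-0.4, -0.4, -0.3]
opening: 0.0596
grip_force: 0.0
```

```bash
python3 - <<'E'
from h import *
s=robot.observe();print(s["time"],s["tool_pos"],s["contact_force"],s["opening"])
P=[]
for c in("wrist","side","scene"):
    p=shot(c);P.append(p)
    for d in robot.tip_of(p,"bottle_out_grip"):
        print(c,np.round(d["at"],1),round(d["p"],2),onz(p,d["at"],.059).round(3))
i=[p["pixels"][...,::-1] for p in P]
cv2.imwrite("pics/end.png",np.hstack([cv2.resize(i[0],None,fx=.78,fy=.78)[:299],cv2.resize(i[1][150:300,180:380],(399,299))]))
E
```

```text
10.35 [ 0.4843873  -0.3160704   0.23198948] [-0.41782357 -0.36722764 -0.27107524] 0.05957124873982306
wrist [111.2  99.1] 0.86 [ 0.556 -0.18   0.059]
wrist [257.8  77.9] 0.81 [ 0.575 -0.314  0.059]
wrist [ 71.7 233.2] 0.55 [ 0.423 -0.121  0.059]
side [300.4 205.6] 0.96 [ 0.562 -0.178  0.059]
side [350.  241.5] 0.86 [ 0.573 -0.316  0.059]
side [228.6 215.3] 0.6 [ 0.42  -0.113  0.059]
scene [341.9 224.6] 0.81 [ 0.577 -0.314  0.059]
scene [231.3 223.7] 0.63 [ 0.419 -0.122  0.059]
scene [287.6 207.8] 0.61 [ 0.556 -0.179  0.059]
```

View pics/end.png

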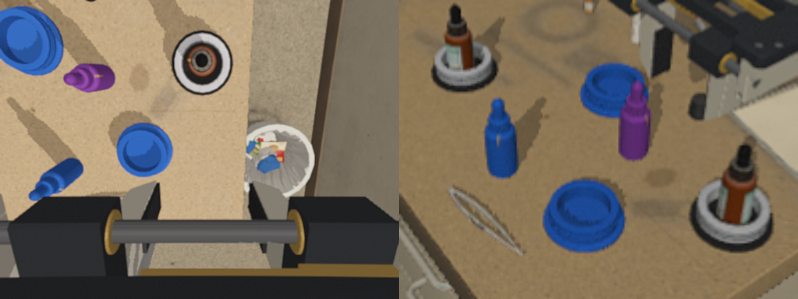

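The bottle stands upright and centred in the cup at about (0.575, -0.315), in all three views. The other bottle is undisturbed and the gripper is clear.

```bash
python3 -c "
from cell import robot
print(robot.hand_in())"
```

```text
the job is handed in; nothing more can be done
None
```

The left-out amber bottle now stands upright and centred in the cup that was empty, at about (0.574, -0.315); the other bottle is still in its cup, and the job is handed in, though the hand-in returned no verdict.

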